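# Aim the work lamp at the large pot

### The job

Swivel and tilt the head of the bench lamp (the ball-ended handle at its back is there for this) until the lamp points straight at the middle of the larger of the two flared pots, then let go and leave it there. Leave both flared pots standing where they are.

Things in the scene. Friction and masses are not known exactly. Their poses are not given: they have to be found in the camera images.
- lamp_base: heavy dark round lamp base, 140 mm across, fixed to the bench, post 30 mm thick, 100 mm high; origin at the centre of its underside, on the vertical swivel axis; its x axis is where the lamp points when the swivel reads 0. On the post an aluminium U-shaped yoke, 150 mm wide, top at 203 mm, holds a round grey lamp head, 104 mm across the front, 66 mm deep
- lamp_yoke (a joint): swivel of the lamp about the vertical post, rad, -2.6 to 2.6; grows as the lamp turns to the left (anticlockwise from above); stiff, stays where it is left (about 0.12 N m)
- lamp_head (a joint): tilt of the lamp head about the level axis between the yoke arms, rad, -0.6 to 1.0; 0 is level, positive points the lamp downward (the handle behind it rises); stiff, stays where it is left (about 0.14 N m)
- lamp_eye (a point): point where the swivel and tilt axes cross, in the middle of the lamp head, 190 mm above the bench; turns with the head: its x axis is the direction in which the lamp points (the white front glass lies 34 mm ahead), y to the lamp's left
- lamp_knob (a point): centre of the black ball, 28 mm across, at the end of the handle, a steel rod 10 mm thick that runs straight back from the lamp head; the ball's centre is 130 mm behind lamp_eye on the lamp's own axis. Its x axis is the lamp's direction
- pot_large_mid (a point): middle of the large flared clay pot, at half its height: on its vertical axis, 64 mm above its foot. The pot is 126 mm across the rim and 128 mm high and stands on the bench, on one side of the lamp
- pot_large: the large flared pot, origin at the centre of its foot
- pot_small: the small flared clay pot of the same form, 88 mm across and 90 mm high, on the other side of the lamp; origin at the centre of its foot
Things that resemble listed ones, but are neither listed nor needed, are in the scene too. What is shaped like the pot_small but green is not meant.

How it is judged:
By the outcome, as a careful person would: the job done as asked, in the order asked, and still so for the second after the job is handed in, with the robot touching nothing.
It also fails if it takes over 40 s, if anything falls off the work surface, if the arm or the gripper's body presses on something with over 40 N, if the wrist force passes 120 N, or if a joint passes its speed limit or range.

### The arm

A 7-joint arm with a two-finger parallel gripper is mounted at the origin on a cart in front of the work surface, level with it; the furniture and walls round the work are solid. World frame = base frame: x ahead of the robot, y to its left, z up, the work surface at z = 0. Lengths are in m, angles in rad, forces in N, time in s.
With the tool pointing down it reaches from about 0.4 to 0.85 m from the base axis. Payload 10.4 kg.
Tool frame: the origin (TCP) lies at the very end of the fingers, on their centre line; the grasp point (between the pads) lies manip.hold_point_z behind it (manip.hold_point_z is the distance from the TCP to the grasp point, in m); z points along the fingers, y is the direction in which the jaws open and shut (so a half turn about z gives the same grasp; the last joint's range is limited). The gripper opens to 85 mm and grips with 20 to 120 N. Pads are 22 mm wide; open, the fingers measure 114 mm over their backs; the gripper's body (76 mm by 85 mm) begins 54 mm behind the grasp point. The pads swing forward as they close: fully open they stand 13 mm farther back than shut.
Start: joints at [1.274, 0.332, -0.065, 1.46, 0.022, 1.35, -0.088], TCP at [0.169, -0.602, 0.205] pointing down, gripper open.
Joint ranges: [-2.6, 2.6], [-0.5, 2.12], [-1.47, 1.34], [0.16, 2.42], [-1.27, 4.41], [0.06, 2.06], [-2.6, 2.6]. Speed limits (rad/s): [2.22, 2.22, 2.79, 2.79, 3.14, 3.14, 3.14].

### API

Orientations are given as a unit quaternion [x, y, z, w].
In Python, from workcell import manip gives the robot as it stands.
- The arm moves only by the tool jog_arm, never from a script. Its arguments are lists of equal length, an entry for each row: "translation": the shift along the world's x, y, z in mm, a list of three; "turn": the turn about the world's z in degrees. In form: {"translation": [[x, y, z], ...], "turn": [turn, ...]}. A call has 1 to 12 rows; each row is the pose to reach, as a shift and turn from the pose measured when the call began; what a row does not reach only later rows make up. A row lasts 1/12 s, in which the tool goes at most 41.7 mm and 7.16 degrees, less where a joint would pass 70% of its speed; a pose out of reach is approached as far as the arm can. A call with a gripper value outside its range is refused whole. "grip" is the finger opening in mm, from 0 to 85.4, set as the call begins (left out, the last holds). The fingers move at their own pace and stop on an object; "grip_force" is the grip in N (left out, the last holds). Time passes only in rows, so rows that repeat a pose let the fingers close. It gives the time, the measured TCP pose, the force and the opening at its end, in the units of the state.
- manip.get_obs(): the state, without advancing time (a new reading comes with each control period).
- manip.camera(name): name is "side" or "top"; returns a dict with "frame" (480x640x3 uint8, red, green, blue), "mtx" (3x3 intrinsics, pixels), "k1" (the pictures are not rectified: a ray, as slopes to the right and down, at radius r is drawn at 1 + k1 r^2 times it, then the intrinsics apply), "pose" (4x4, takes a point from camera to world coordinates). Camera axes: x right, y down, z forward; pixel columns grow to the right and rows downward; lengths in m; the calibration is good to about 2 mm. A picture is of the moment at which its call begins. There is no depth.
- manip.hand_in(): hands the job in, once; it reports no verdict.
Trained networks look in a picture, given as the dict that the camera call returned (one of the last four; its "shot" number tells which), for a name from the list of things; names that differ only in an ending like _2 or _b are one class to them, and where a whole thing is asked for, a point or a joint stands for the part that bears it (a point fixed in the world has none). Each returns a list of dicts, best first, with "confidence" (0 to 1); they miss things now and then, are a little off and sometimes report something else, mostly with a low value. They report only what shows in the picture. A call takes as long as a camera call. They do not tell look-alikes from the thing itself.
- manip.outline_of(picture, label): "mask" (480x640 bool, what is visible of it) and "extent" ([left, top, right, bottom] in pixels, round what is visible of it).
- manip.pinpoint(picture, label): "at" ([column, row] in pixels: a listed point, or the origin of a listed thing).
The state is a dict: "clock": time; "joint_pos": joint angles; "joint_velocities": joint speeds; "tau": joint torques, N m; "position": TCP position; "ee_rot": TCP orientation; "ft_force": force on the tool from outside, world axes, zero at the start; "torque": the same for the moment, N m; "grip_width": opening from 0.0 (shut) to 1.0 (fully open).
Only numpy, scipy, OpenCV 4.12 (cv2) and the standard library are available. Lean on these libraries where they do the work, as an engineer would, in place of code of your own. Each camera call takes 0.05 s, during which the arm holds its last target. There are 200 camera calls.

## Working session

There is one attempt and no reset: what is moved stays moved. The work goes in short steps, Python scripts to look and compute and a tool call to move; the robot and the scene stay as the last step left them, time stands still between calls to the robot, and variables do not carry over. Pictures are saved under pics/ and viewed, about 8 in all and at most 12, crops included, and the job is handed in when it is done.

Besides the shell and the picture viewer there is one more tool, called after "Emit:" as name([rows], argument=value, ...), one row to a line, values as JSON. jog_arm: Moves the arm, as the interface text tells. Its arguments: {"type":"object","properties":{"translation":{"type":"array"},"turn":{"type":"array"},"grip":{"type":"number"},"grip_force":{"type":"number"}},"required":["translation","turn"]}

```bash
mkdir -p pics; ls; cat > h.py <<'E'
import numpy as np, cv2
from workcell import manip
def ray(c,px):
    K=np.array(c["mtx"]);P=np.array(c["pose"])
    d=np.array([(px[0]-K[0,2])/K[0,0],(px[1]-K[1,2])/K[1,1]]);u=d.copy()
    for _ in range(30): u=d/(1+c["k1"]*(u@u))
    v=P[:3,:3]@np.array([u[0],u[1],1]);return P[:3,3],v/np.linalg.norm(v)
def atz(c,px,z):
    o,v=ray(c,px);return o+v*(z-o[2])/v[2]
def tri(c1,p1,c2,p2):
    o1,v1=ray(c1,p1);o2,v2=ray(c2,p2)
    t=np.linalg.lstsq(np.c_[v1,-v2],o2-o1,rcond=None)[0]
    a=o1+v1*t[0];b=o2+v2*t[1];return (a+b)/2,np.linalg.norm(a-b)
def proj(c,X):
    P=np.array(c["pose"]);K=np.array(c["mtx"]);q=P[:3,:3].T@(np.asarray(X)-P[:3,3]);u=q[:2]/q[2]
    u=u*(1+c["k1"]*(u@u));return u*[K[0,0],K[1,1]]+[K[0,2],K[1,2]]
def save(c,n): cv2.imwrite("pics/"+n,cv2.cvtColor(c["frame"],cv2.COLOR_RGB2BGR))
E
cat > look.py <<'E'
import sys
from h import *
np.set_printoptions(precision=4,suppress=True)
n=sys.argv[1];T=manip.camera("top");S=manip.camera("side");save(T,n+"_top.png");save(S,n+"_side.png")
for l in sys.argv[2:]:
    r={}
    for k,c in(("T",T),("S",S)):
        r[k]=manip.pinpoint(c,l);print(l,k,[(np.round(d["at"],1),round(d["confidence"],2)) for d in r[k][:4]])
    for a in r["T"][:3]:
        for b in r["S"][:3]:
            X,e=tri(T,a["at"],S,b["at"])
            if e<.02: print("   ",X,"gap",round(e,4))
E
python3 look.py a lamp_base lamp_eye lamp_knob pot_large_mid pot_large pot_small
python3 -c "
from h import *
o=manip.get_obs();print(o,manip.hold_point_z)
for n in('top','side'):
  c=manip.camera(n);print(c['mtx'],c['k1'],c['pose'])"
```

```text
pics
lamp_base T [(array([313.3, 238.9]), 0.66), (array([312.4, 219.5]), 0.36)]
lamp_base S [(array([304., 299.]), 0.89)]
    [0.6144 0.0405 0.0032] gap 0.004
lamp_eye T [(array([310. , 218.8]), 0.73), (array([439.4, 225.2]), 0.26)]
lamp_eye S [(array([307.5, 212.9]), 0.94)]
    [0.6103 0.0371 0.1936] gap 0.0106
lamp_knob T [(array([306.5, 291.1]), 0.78)]
lamp_knob S [(array([355.8, 230.3]), 0.91)]
    [0.4832 0.0622 0.1877] gap 0.0022
pot_large_mid T [(array([194. , 227.6]), 0.83)]
pot_large_mid S []
pot_large T [(array([201. , 233.2]), 0.74)]
pot_large S [(array([206.3, 350.6]), 0.59)]
    [0.6589 0.2944 0.0028] gap 0.0069
pot_small T [(array([447.7, 278.8]), 0.8), (array([437.7, 221. ]), 0.63)]
pot_small S [(array([408.6, 265. ]), 0.72), (array([357.7, 254.6]), 0.55)]
    [ 0.4915 -0.2467 -0.0006] gap 0.0074
    [ 0.628  -0.2468 -0.0035] gap 0.0095
{'clock': 0.7, 'joint_pos': array([ 1.27440477,  0.33217481, -0.06464791,  1.46007617,  0.02160176,
        1.34990012, -0.08847504]), 'joint_velocities': array([-0.00124035,  0.00014978, -0.00015837, -0.00013811,  0.00039244,
       -0
[... 476 characters left out ...]
03845812   0.         331.16803003]
 [  0.         469.03845812 240.53946027]
 [  0.           0.           1.        ]] -0.11398788806636828 [[-0.12402627 -0.97245178  0.19737026  0.39750393]
 [-0.99226365  0.12265015 -0.01922988  0.02204641]
 [-0.00550736 -0.19822834 -0.98014039  1.04546809]
 [ 0.          0.          0.          1.        ]]
[[551.67507708   0.         324.46628411]
 [  0.         551.67507708 238.80855108]
 [  0.           0.           1.        ]] -0.020820924763182928 [[-0.86272911 -0.18651047  0.4700131   0.05682731]
 [-0.50564116  0.30891356 -0.80554294  0.90861447]
 [ 0.00504877 -0.93262332 -0.3608161   0.53687972]
 [ 0.          0.          0.          1.        ]]
```

View pics/a_top.png

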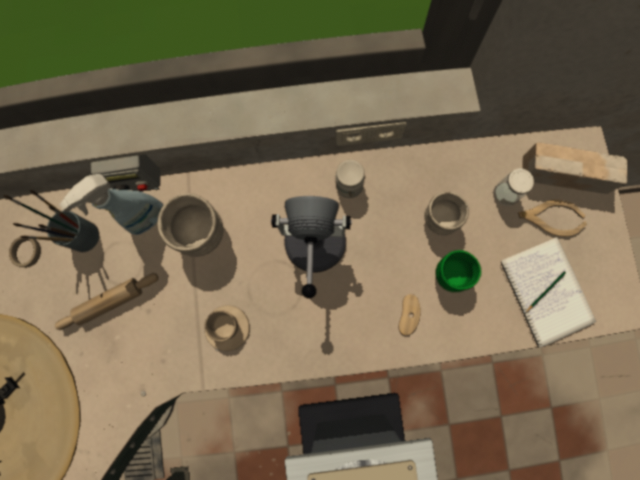

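View pics/a_side.png

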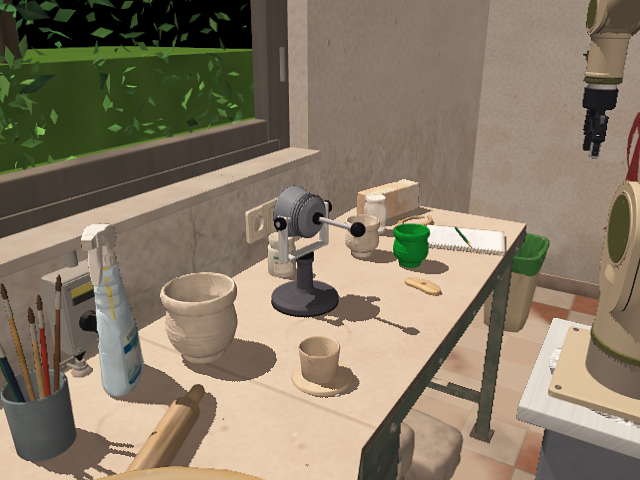

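Top view: the lamp is at (313,239) with its ball at (307,291) toward the robot. The large pot is at (188,223), the small pot at (447,213) and the green decoy at (459,271). The side view agrees. Next I refine the pot and base positions with outline fits.

```bash
cat > fit.py <<'E'
from h import *
from scipy.optimize import least_squares
np.set_printoptions(precision=4,suppress=True)
T=manip.camera("top");S=manip.camera("side")
a=np.linspace(0,2*np.pi,120)
def fit(l,x0,r,z,idx):
    M=[(c,manip.outline_of(c,l)) for c in(T,S)]
    for c,m in M: print(l,[(np.round(d["extent"]),round(d["confidence"],2)) for d in m])
    def f(p,full=False):
        out=[]
        for (c,m),ii in zip(M,idx):
            if not m: continue
            q=np.array([proj(c,[p[0]+r*np.cos(t),p[1]+r*np.sin(t),z]) for t in a])
            e=np.r_[q.min(0),q.max(0)]
            d=min(m,key=lambda d:np.abs(np.array(d["extent"])-e).sum())
            out+=[e[i]-d["extent"][i] for i in ii]
        return out
    s=least_squares(f,x0);print(l,s.x,np.round(f(s.x),1))
fit("pot_large",[.66,.294],.063,.128,[(0,1,2),(0,1,2)])
fit("pot_small",[.63,-.247],.044,.090,[(0,1,2),(0,2)])
fit("lamp_base",[.614,.04],.07,.01,[(0,2,3),(0,2)])
fit("lamp_knob",[.484,.062],.014,.19,[(),()]) if 0 else None
E
python3 fit.py
```

```text
pot_large [(array([155., 193., 222., 258.]), 0.71)]
pot_large [(array([162., 270., 235., 364.]), 0.87)]
pot_large [0.661  0.2898] [ 2.5 -2.2 -4.6 -0.3 -0.3  2.8]
pot_small [(array([429., 249., 481., 294.]), 0.92), (array([422., 194., 469., 236.]), 0.85), (array([157., 191., 224., 256.]), 0.43)]
pot_small [(array([344., 218., 381., 258.]), 0.88), (array([393., 222., 429., 266.]), 0.61)]
pot_small [ 0.6192 -0.2435] [ 3.  -0.9 -3.7  1.5 -0.1]
lamp_base [(array([269., 196., 351., 297.]), 0.7)]
lamp_base [(array([272., 187., 364., 319.]), 0.65)]
lamp_base [0.5612 0.0598] [  7.5 -11.7  -2.8  13.8  -9.3]
```

Emit:
jog_arm([
  [20, 40, 10],
  [45, 75, 25],
  [75, 110, 40],
  [105, 145, 55],
  [135, 180, 70],
  [165, 215, 85],
  [195, 250, 100],
  [220, 285, 100],
  [245, 320, 100],
  [270, 355, 100],
  [280, 390, 100],
  [285, 430, 100],
], turn=[-2, -4, -6, -8, -10, -12, -14, -16, -18, -20, -22, -24])

```text
clock: 2.2
position: [0.445, -0.2039, 0.305]
ee_rot: [0.997, -0.073, 0.0, -0.0]
ft_force: [1.2, 0.2, -0.3]
grip_width: 0.996
```

Emit:
jog_arm([
  [5, 38, 0],
  [10, 76, 0],
  [15, 114, 0],
  [20, 152, 0],
  [25, 190, 0],
  [32, 228, -10],
  [39, 266, -20],
  [39, 266, -50],
  [39, 266, -50],
], turn=[-1, -1, -1, -1, -1, -1, -1, -1, -1])

```text
clock: 2.95
position: [0.482, 0.0642, 0.2511]
ee_rot: [0.997, -0.08, -0.002, 0.0]
ft_force: [-0.3, -0.9, -1.1]
grip_width: 0.997
```

```bash
python3 look.py b lamp_knob lamp_eye lamp_base pot_large_mid; python3 -c "
from h import *
T=cv2.imread('pics/b_top.png')[150:330,130:400];S=cv2.imread('pics/b_side.png')[170:380,150:420]
cv2.imwrite('pics/b.png',np.vstack([cv2.resize(T,(540,360)),cv2.resize(S,(540,420))])[:,:])
cv2.imwrite('pics/b.png',np.hstack([cv2.resize(T,(400,267)),cv2.resize(S[:180],(400,267))]))
import h
c=manip.camera('top');print(atz(c,(188.5,223.5),.128),atz(c,(315,238),.0))"
```

```text
lamp_knob T []
lamp_knob S [(array([354. , 228.3]), 0.62)]
lamp_eye T []
lamp_eye S [(array([305. , 212.8]), 0.63)]
lamp_base T []
lamp_base S [(array([302.5, 306.2]), 0.83)]
pot_large_mid T [(array([194.6, 227.2]), 0.89)]
pot_large_mid S []
[0.65373787 0.28790611 0.128     ] [0.61849159 0.03733483 0.        ]
```

View pics/b.png

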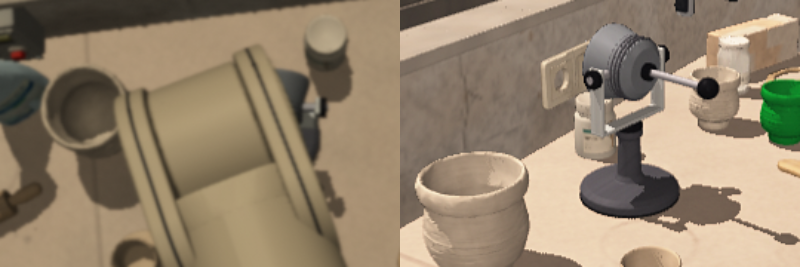

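```bash
python3 -c "
from h import *
c=manip.camera('side');p=manip.get_obs()['position'];print(p,proj(c,p),proj(c,[.483,.062,.188]),proj(c,[.483,.062,.25]))
save(c,'c0.png');I=cv2.imread('pics/c0.png')[90:270,250:450];cv2.imwrite('pics/c.png',cv2.resize(I,(600,540)))"
```

```text
[0.48410938 0.06195904 0.25528937] [356.99221589 194.76070567] [356.55738941 230.24929769] [357.4570046  197.70347409]
```

View pics/c.png

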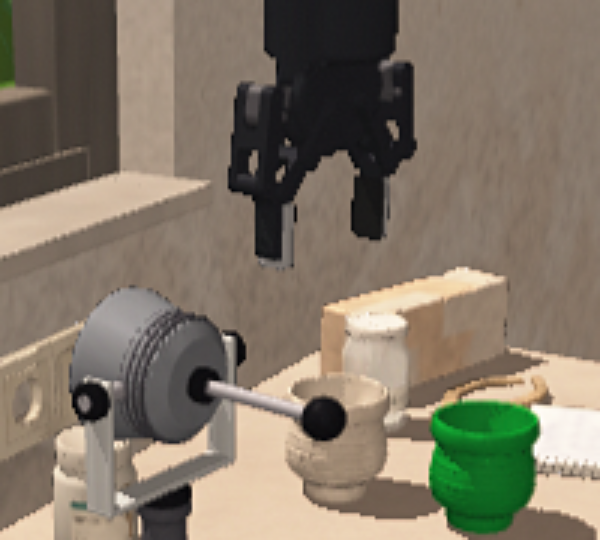

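```bash
python3 -c "
from h import *
c=manip.camera('side');print(proj(c,[.169,-.602,.205]),proj(c,[.169,-.602,.218]));o=manip.get_obs()
p=o['position'];print(o['ee_rot'],p)
for s in(-1,1):
  for z in (0,.013,.03,.04): print(s,z,proj(c,p+np.array([-.158*s*.0425,.987*s*.0425,z])))"
```

```text
[587.32175334 168.46977187] [588.21590267 163.43206073]
[ 9.96630548e-01 -8.20205997e-02  4.13791797e-04  2.18517002e-05] [0.48407655 0.0620152  0.25519378]
-1 0 [364.13883382 188.74345502]
-1 0.013 [364.35543835 181.93836604]
-1 0.03 [364.64129858 172.94579028]
-1 0.04 [364.81084541 167.60589365]
1 0 [349.28787427 201.37742323]
1 0.013 [349.44873298 194.09954623]
1 0.03 [349.66121606 184.47386949]
1 0.04 [349.78734536 178.75355107]
```

```bash
python3 -c "
import cv2;I=cv2.imread('pics/a_side.png')[60:180,560:640];cv2.imwrite('pics/d.png',cv2.resize(I,(400,600)))"
```

```text
(no output)
```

View pics/d.png

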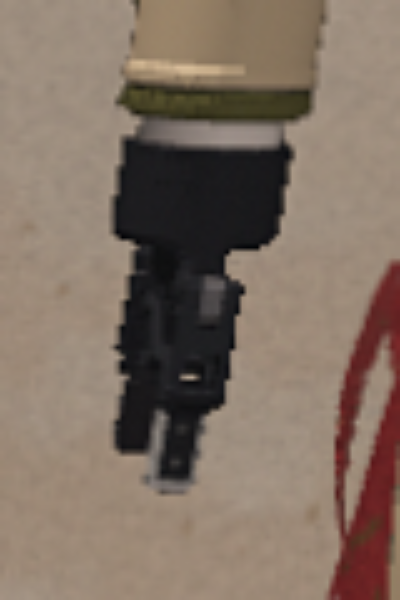

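The open fingertips appear about 25 mm higher than the stated TCP would put them. I'll lower to the nominal height and look again before closing.

Emit:
jog_arm([
  [0, 0, -25],
  [0, 0, -50],
  [0, 0, -75],
  [0, 0, -84],
  [0, 0, -84],
  [0, 0, -84],
], turn=[0, 0, 0, 0, 0, 0])

```text
clock: 4.1
position: [0.4843, 0.0622, 0.1719]
ee_rot: [0.997, -0.082, 0.0, -0.0]
ft_force: [0.1, 0.6, 1.0]
grip_width: 1.001
```

```bash
python3 -c "
from h import *
c=manip.camera('side');p=manip.get_obs()['position'];print(p,proj(c,p))
save(c,'e0.png');I=cv2.imread('pics/e0.png')[120:280,260:440];cv2.imwrite('pics/e.png',cv2.resize(I,(540,480)))"
```

```text
[0.48479965 0.0622155  0.17255602] [355.41418737 237.98813822]
```

View pics/e.png

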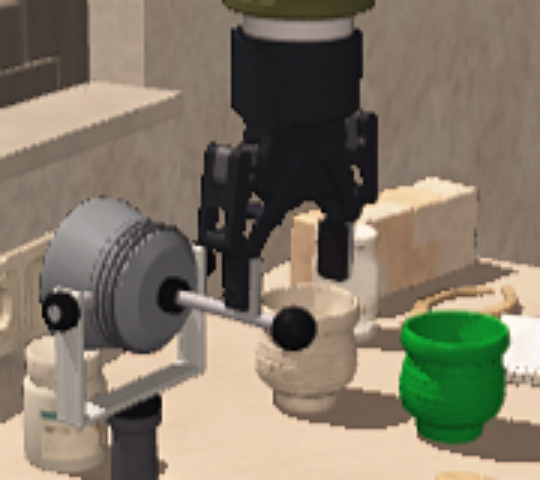

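The tips sit just above the rod, so they are still high. I'll close part-way, to 45 mm (wider than the ball), and check again.

Emit:
jog_arm([
  [0, 0, 0],
  [0, 0, 0],
  [0, 0, 0],
  [0, 0, 0],
  [0, 0, 0],
  [0, 0, 0],
], turn=[0, 0, 0, 0, 0, 0], grip=45, grip_force=40)

```text
clock: 4.65
position: [0.4848, 0.0622, 0.1727]
ee_rot: [0.997, -0.082, 0.001, -0.0]
ft_force: [0.4, 0.0, -0.3]
grip_width: 0.526
```

```bash
python3 -c "
from h import *
c=manip.camera('side');t=manip.camera('top');p=manip.get_obs()['position'];print(p,proj(c,p))
save(c,'f0.png');save(t,'f1.png');I=cv2.imread('pics/f0.png')[150:350,280:440];J=cv2.imread('pics/f1.png')[180:430,180:400]
cv2.imwrite('pics/f.png',np.hstack([cv2.resize(I,(432,540)),cv2.resize(J,(350,540))]))"
```

```text
[0.48475088 0.06221161 0.17252956] [355.43837634 238.00584301]
```

View pics/f.png

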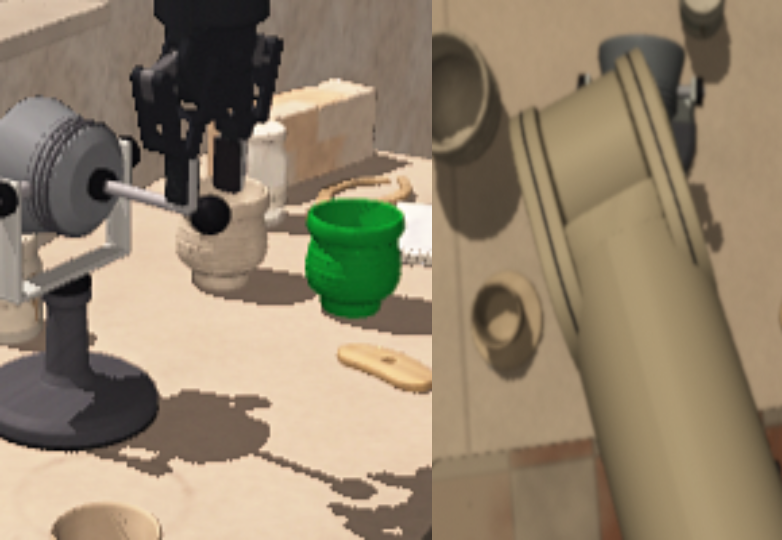

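The shadows of the two fingers straddle the ball's shadow, so horizontally we are right and only too high, by about 25 mm. Lowering.

Emit:
jog_arm([
  [0, 0, -12],
  [0, 0, -24],
  [0, 0, -24],
  [0, 0, -24],
], turn=[0, 0, 0, 0])

```text
clock: 5.08
position: [0.4839, 0.0621, 0.1473]
ee_rot: [0.997, -0.082, -0.0, -0.0]
ft_force: [0.2, -0.1, 0.0]
grip_width: 0.526
```

```bash
python3 -c "
from h import *
c=manip.camera('side');p=manip.get_obs();print(p['position'],p['ft_force'],proj(c,p['position']))
save(c,'g0.png');I=cv2.imread('pics/g0.png')[150:350,280:440]
cv2.imwrite('pics/g.png',cv2.resize(I,(480,600),interpolation=cv2.INTER_CUBIC))"
```

```text
[0.48440229 0.06228044 0.14800835] [-0.29432639 -0.5378631   1.00646096] [355.25353866 250.39043637]
```

View pics/g.png

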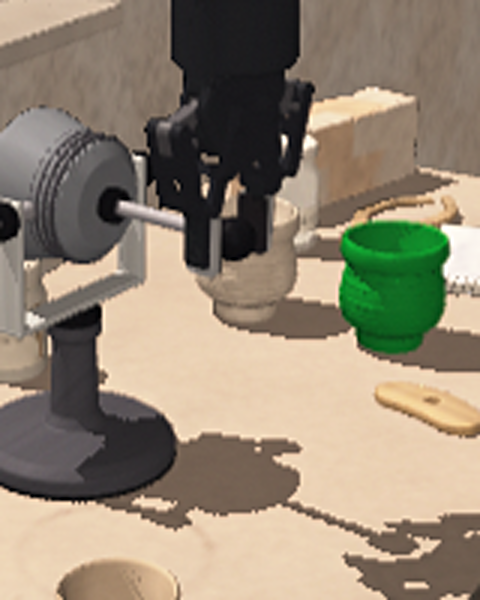

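The ball now sits between the pads, near their middle. Closing.

Emit:
jog_arm([
  [0, 0, 0],
  [0, 0, 0],
  [0, 0, 0],
  [0, 0, 0],
  [0, 0, 0],
], turn=[0, 0, 0, 0, 0], grip=20, grip_force=40)

```text
clock: 5.55
position: [0.4845, 0.0622, 0.1482]
ee_rot: [0.997, -0.082, 0.001, -0.0]
ft_force: [-0.1, -0.3, 1.4]
grip_width: 0.3
```

```bash
cat > arc.py <<'E'
from h import *
o=manip.get_obs();p=o['position'];print(p,o['grip_width']*85.4,o['ft_force'])
E=np.array([.615,.0395,.19]);P=np.array([.658,.290,.064]);d=P-E;d/=np.linalg.norm(d)
az1=np.degrees(np.arctan2(d[1],d[0]));ti1=np.degrees(-np.arcsin(d[2]))
v=E-p;az0=np.degrees(np.arctan2(v[1],v[0]));print(az0,np.hypot(v[0],v[1]),az1,ti1)
k=lambda a,t:E-.13*np.array([np.cos(np.radians(t))*np.cos(np.radians(a)),np.cos(np.radians(t))*np.sin(np.radians(a)),-np.sin(np.radians(t))])
for i in range(19):
    s=i/18;print(i,np.round((k(az0+s*(az1-az0),s*ti1)-k(az0,0))*1000),round(s*(az1-az0),1))
E
python3 arc.py
```

```text
[0.48450373 0.06221571 0.14821943] 25.652741541587343 [-0.14420364 -0.26492862  1.37104568]
-9.874630922872809 0.13245859345439015 80.25972502655523 26.36960397231875
0 [0. 0. 0.] 0.0
1 [ -1. -11.   3.] 5.0
2 [ -2. -23.   7.] 10.0
3 [ -1. -34.  10.] 15.0
4 [  1. -45.  13.] 20.0
5 [  4. -56.  17.] 25.0
6 [  7. -67.  20.] 30.0
7 [ 12. -77.  23.] 35.1
8 [ 18. -86.  26.] 40.1
9 [ 25. -95.  30.] 45.1
10 [  32. -103.   33.] 50.1
11 [  40. -111.   36.] 55.1
12 [  49. -118.   39.] 60.1
13 [  58. -123.   42.] 65.1
14 [  68. -128.   46.] 70.1
15 [  78. -132.   49.] 75.1
16 [  88. -135.   52.] 80.1
17 [  98. -136.   55.] 85.1
18 [ 108. -137.   58.] 90.1
```

Held: the opening stopped at about 26 mm with 20 commanded. I'll swing the first third and check the forces.

Emit:
jog_arm([
  [-1, -11, 3],
  [-2, -23, 7],
  [-1, -34, 10],
  [1, -45, 13],
  [4, -56, 17],
  [7, -67, 20],
  [7, -67, 20],
], turn=[5, 10, 15, 20, 25, 30, 30])

```text
clock: 6.13
position: [0.492, -0.0064, 0.1685]
ee_rot: [0.984, 0.18, 0.001, -0.0]
ft_force: [-0.8, 1.3, -0.3]
grip_width: 0.303
```

```bash
python3 look.py i lamp_knob lamp_eye; python3 arc.py|head -1
```

```text
lamp_knob T []
lamp_knob S [(array([369.6, 214.4]), 0.94)]
lamp_eye T [(array([314.2, 220.4]), 0.71)]
lamp_eye S [(array([304.9, 215. ]), 0.76)]
    [0.6132 0.0322 0.1859] gap 0.0003
[ 0.49115435 -0.00430582  0.16805196] 25.764734725345857 [-1.8918802  -0.87600874  0.5484751 ]
```

Emit:
jog_arm([
  [5, -10, 3],
  [11, -19, 6],
  [18, -28, 10],
  [25, -36, 13],
  [33, -44, 16],
  [42, -51, 19],
  [51, -56, 22],
  [61, -61, 26],
  [71, -65, 29],
  [81, -68, 32],
  [91, -69, 35],
  [101, -70, 38],
], turn=[5, 10, 15, 20, 25, 30, 35, 40, 45, 50, 55, 60])

```text
clock: 7.43
position: [0.5923, -0.0737, 0.2056]
ee_rot: [0.762, 0.648, -0.0, -0.001]
ft_force: [-0.3, 3.0, -3.7]
grip_width: 0.301
```

Emit:
jog_arm([
  [0, 0, 0],
  [0, 0, 0],
], turn=[0, 0])

```text
clock: 7.6
position: [0.5924, -0.0736, 0.2053]
ee_rot: [0.763, 0.647, -0.0, -0.001]
ft_force: [-0.3, -1.7, -0.4]
grip_width: 0.297
```

```bash
python3 look.py j lamp_knob lamp_eye lamp_base; python3 arc.py|head -2; python3 -c "
from h import *
print(manip.get_obs()['ee_rot'])
I=cv2.imread('pics/j_side.png')[120:370,150:430];J=cv2.imread('pics/j_top.png')[130:330,130:400]
cv2.imwrite('pics/j.png',np.hstack([cv2.resize(I,(400,357)),cv2.resize(J,(400,357))]))"
```

```text
lamp_knob T [(array([374.2, 218.2]), 0.74)]
lamp_knob S [(array([342.5, 176.2]), 0.61)]
    [ 0.5884 -0.0741  0.2448] gap 0.0014
lamp_eye T [(array([311.6, 221. ]), 0.95)]
lamp_eye S [(array([307.6, 211.2]), 0.73)]
    [0.6076 0.0358 0.1965] gap 0.005
lamp_base T [(array([314.1, 239.3]), 0.78)]
lamp_base S [(array([306. , 302.7]), 0.71)]
    [ 0.6133  0.0381 -0.0058] gap 0.0079
[ 0.59191633 -0.07350631  0.20547834] 25.71066904499122 [-0.38595675  0.41387082 -1.36795443]
78.4550812464196 0.11533985657339037 80.25972502655523 26.36960397231875
[ 7.61970394e-01  6.47610963e-01 -2.17277570e-04 -1.05409012e-03]
```

View pics/j.png

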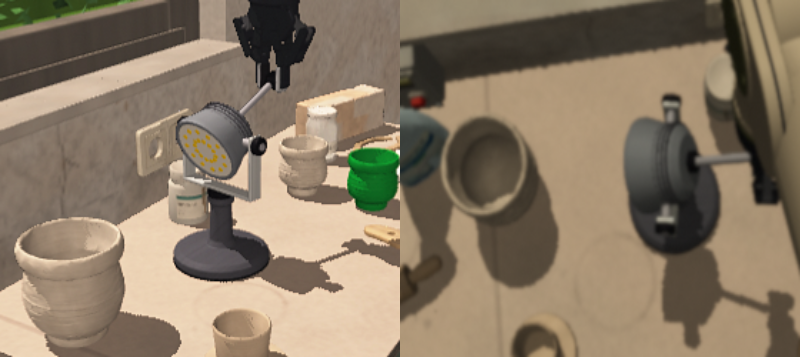

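The lamp now faces the pot: side view head at (295,217), pot at (200,317); top view pins at (313,186) and (309,254). Now I'll solve the exact direction from the gripped ball and compare it with the pins.

```bash
cat > sol.py <<'E'
from h import *
from scipy.optimize import least_squares
K=np.array([[.4845,.0622,.0],[.4912,-.0043,.0198],[.5919,-.0735,.0573]])
for z0 in(-.004,0,.004):
    f=lambda e:np.linalg.norm(np.c_[K[:,:2]-e[:2],K[:,2]+z0],axis=1)-.13
    s=least_squares(f,[.614,.038]);E=s.x;P=np.array([.658,.290])
    az=np.degrees(np.arctan2(*(E-K[2,:2])[::-1]));w=P-E;print(z0,E,np.round(s.fun*1000,1),"az now",az,"want",np.degrees(np.arctan2(w[1],w[0])),"tilt now",np.degrees(np.arcsin((K[2,2]+z0)/.13)),"want",np.degrees(np.arctan2(.126,np.hypot(*w))))
t=manip.camera('top')
a=atz(t,(312.9,186),.19);b=atz(t,(308.9,254.4),.19);m=(a+b)/2;v=a-b
print("pins",a,b,m,np.linalg.norm(v),"az",np.degrees(np.arctan2(v[0],-v[1])),)
I=cv2.imread('pics/j_top.png')[170:270,130:390];cv2.imwrite('pics/k.png',cv2.resize(I,(780,300),interpolation=cv2.INTER_CUBIC))
E
python3 sol.py
```

```text
-0.004 [0.61225181 0.04279826] [-0.7  0.8 -0.5] az now 80.07393892020951 want 79.51522566823715 tilt now 24.204834801458325 want 26.619788625021958
0 [0.61217115 0.04099247] [-0.6  0.7 -0.4] az now 79.95970483419407 want 79.57163905119947 tilt now 26.152971387277304 want 26.457258525043457
0.004 [0.61194323 0.03906348] [-0.4  0.5 -0.3] az now 79.90364303025603 want 79.59971180090402 tilt now 28.134207825026213 want 26.283360840158377
pins [0.67956174 0.02669281 0.19      ] [0.54895452 0.04940198 0.19      ] [0.61425813 0.0380474  0.19      ] 0.1325667848648249 az 80.13637876458652
```

View pics/k.png

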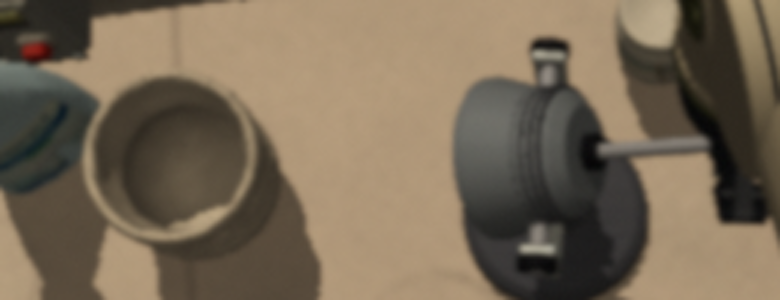

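The grip solution and the pins agree: azimuth is about 80°, and 79.6–80° is wanted. Tilt is about 25–26°, with 26.4° wanted. I'll release, retreat and measure the tilt with the ball in view.

Emit:
jog_arm([
  [0, 0, 0],
  [0, 0, 0],
  [0, 0, 0],
  [0, 0, 0],
  [0, 0, 0],
  [0, 0, 25],
  [0, 0, 50],
  [0, 0, 80],
  [-15, -35, 100],
  [-35, -70, 110],
  [-55, -105, 110],
  [-75, -140, 110],
], turn=[0, 0, 0, 0, 0, 0, 0, 0, 0, 0, 0, 0], grip=70)

```text
clock: 9.05
position: [0.5163, -0.2149, 0.3165]
ee_rot: [0.762, 0.648, 0.0, -0.0]
ft_force: [1.0, -0.8, -0.0]
grip_width: 0.823
```

Emit:
jog_arm([
  [-10, -40, 0],
  [-20, -80, 0],
  [-30, -120, 0],
  [-30, -120, 0],
], turn=[0, 0, 0, 0])

```text
clock: 9.38
position: [0.4818, -0.3446, 0.3154]
ee_rot: [0.766, 0.643, -0.002, -0.0]
ft_force: [0.5, -1.8, -1.5]
grip_width: 0.821
```

```bash
cat > fin.py <<'E'
from h import *
np.set_printoptions(precision=4,suppress=True)
R={}
for i in range(6):
    T=manip.camera("top");S=manip.camera("side")
    for l in("lamp_knob","lamp_eye","lamp_base","pot_large"):
        for k,c in(("T",T),("S",S)):
            r=manip.pinpoint(c,l)
            if r: R.setdefault((l,k),[]).append(r[0]["at"])
    r=manip.pinpoint(T,"pot_large_mid")
    if r:R.setdefault(("mid","T"),[]).append(r[0]["at"])
for k in R:print(k,len(R[k]),np.median(R[k],0),np.std(R[k],0))
for l in("lamp_knob","lamp_eye","lamp_base","pot_large"):
    if (l,"T") in R and (l,"S") in R: print(l,tri(T,np.median(R[l,"T"],0),S,np.median(R[l,"S"],0)))
print("mid",atz(T,np.median(R["mid","T"],0),.064))
save(T,'z_top.png');save(S,'z_side.png')
I=cv2.imread('pics/z_side.png')[140:300,240:400];J=cv2.imread('pics/z_top.png')[170:270,280:400]
cv2.imwrite('pics/z.png',np.hstack([cv2.resize(I,(400,400),interpolation=cv2.INTER_CUBIC),cv2.resize(J,(400,333),interpolation=cv2.INTER_CUBIC).repeat(1,0) if 0 else cv2.copyMakeBorder(cv2.resize(J,(400,333),interpolation=cv2.INTER_CUBIC),0,67,0,0,0)]))
o=manip.get_obs();print(o['clock'],o['position'])
E
python3 fin.py
```

```text
('lamp_knob', 'T') 6 [374.55 218.15] [23.5667  8.9381]
('lamp_knob', 'S') 5 [341.  177.2] [1.002  1.1016]
('lamp_eye', 'T') 6 [310.2  220.05] [42.7086  2.8117]
('lamp_eye', 'S') 5 [306.8 211.7] [1.5525 1.0092]
('lamp_base', 'T') 6 [314.15 240.7 ] [1.1824 1.0488]
('lamp_base', 'S') 6 [303.9  303.85] [1.6661 1.0511]
('pot_large', 'T') 5 [201.  232.6] [0.771  0.6375]
('mid', 'T') 6 [195.  227.2] [1.1981 1.0782]
('pot_large', 'S') 5 [205.8 350.8] [1.8967 1.6265]
lamp_knob (array([ 0.5904, -0.0744,  0.242 ]), np.float64(0.001538615217025926))
lamp_eye (array([0.6091, 0.0378, 0.1959]), np.float64(0.006584837757697718))
lamp_base (array([ 0.6137,  0.0398, -0.0086]), np.float64(0.0013425180490677726))
pot_large (array([0.6604, 0.2944, 0.002 ]), np.float64(0.0072626805598942))
mid [0.6615 0.2926 0.064 ]
12.6833 [ 0.4863 -0.3349  0.3165]
```

View pics/z.png

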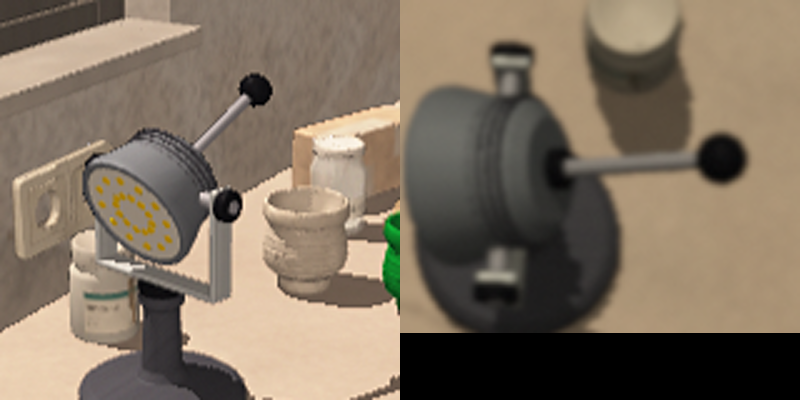

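```bash
python3 -c "
from h import *
T=manip.camera('top');S=manip.camera('side')
print(tri(T,(376.3,217.4),S,(342,176)))
E=np.array([.613,.0395,.19])
for P in([.656,.291,.064],[.661,.293,.064]):
  d=np.array(P)-E;d/=np.linalg.norm(d);k=E-.13*d;print(k,proj(T,k),proj(S,k))
for z in(.242,.245,.247,.249): print(z,atz(T,(375.6,217.8),z),atz(S,(341.6,176.4),z),np.degrees(np.arcsin((z-.19)/.13)))
"
```

```text
(array([ 0.59046174, -0.07765286,  0.24397853]), np.float64(0.0004975056690896487))
[ 0.59335598 -0.07539466  0.24756154] [374.89600371 215.34722203] [340.40643736 174.39841765]
[ 0.5912675  -0.07527476  0.24704781] [374.97385032 216.57202059] [341.2538392  174.78321037]
0.242 [ 0.59014015 -0.07666823  0.242     ] [ 0.59349444 -0.08100932  0.242     ] 23.578178478201824
0.245 [ 0.58942089 -0.07629965  0.245     ] [ 0.58803458 -0.07094125  0.245     ] 25.028999487615085
0.247 [ 0.58894137 -0.07605393  0.247     ] [ 0.58439467 -0.0642292   0.247     ] 26.005762375030326
0.249 [ 0.58846186 -0.07580821  0.249     ] [ 0.58075477 -0.05751714  0.249     ] 26.990718284342666
```

```bash
python3 -c "
from h import *
T=manip.camera('top');S=manip.camera('side')
E=np.array([.613,.0395,.19]);a=np.radians(80);u=np.array([np.sin(a),-np.cos(a),0])
for s in(.06,.066,.07,.075,.08): print(s,proj(S,E-u*s),proj(T,E-u*s),proj(T,E+u*s))
I=cv2.imread('pics/z_side.png')[160:240,290:360];J=cv2.imread('pics/z_top.png')[175:265,285:385]
cv2.imwrite('pics/y.png',np.hstack([cv2.resize(I,(350,400),interpolation=cv2.INTER_CUBIC),cv2.resize(J,(444,400),interpolation=cv2.INTER_CUBIC)]))
"
```

```text
0.06 [326.3523032  220.70917828] [308.31577211 251.81753904] [312.10814283 189.86328203]
0.066 [328.7674676 221.3969759] [308.12296241 255.00660949] [312.29417636 186.86115165]
0.07 [330.38686776 221.85816244] [307.99427646 257.13723977] [312.41799055 184.86498052]
0.075 [332.42165722 222.43765733] [307.83325785 259.80564716] [312.57252195 182.3756934 ]
0.08 [334.46824856 223.02052483] [307.67206358 262.47970421] [312.72678855 179.8930134 ]
```

View pics/y.png

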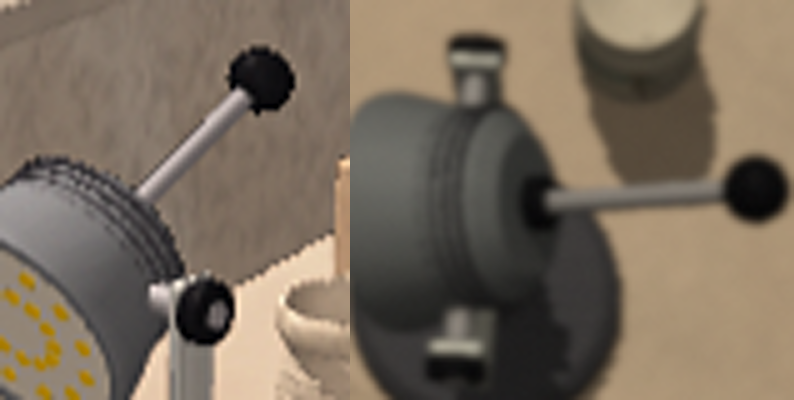

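```bash
python3 -c "
from h import *
T=manip.camera('top');S=manip.camera('side')
for E in([.613,.0395,.19],[.6135,.0385,.19]):
 for tp in((375.2,217.3),(376.2,217.3)):
  k,g=tri(T,tp,S,(342.4,175.6));d=np.array(E)-k
  print(k,g,np.linalg.norm(d),'az',np.degrees(np.arctan2(d[1],d[0])),'tilt',np.degrees(np.arctan2(-d[2],np.hypot(d[0],d[1]))))
 for P in([.656,.291,.064],[.661,.293,.064]):
  w=np.array(P)-E;print('want',np.degrees(np.arctan2(w[1],w[0])),np.degrees(np.arctan2(-w[2],np.hypot(w[0],w[1]))))
"
```

```text
[ 0.58965424 -0.07595108  0.24549735] 0.001365751669933635 0.13020726350446213 az 78.56817513093684 tilt 25.228109211852992
[ 0.58999406 -0.07756491  0.24500361] 0.0004158190571511518 0.1313729968559688 az 78.88175317467925 tilt 24.751454730886596
want 80.29771620089274 26.28145862832025
want 79.27803094060901 26.02921035415712
[ 0.58965424 -0.07595108  0.24549735] 0.001365751669933635 0.1294126156091933 az 78.23085319331862 tilt 25.3939874626495
[ 0.58999406 -0.07756491  0.24500361] 0.0004158190571511518 0.1305717826387703 az 78.55107752340291 tilt 24.913651388525164
want 80.44571032759825 26.201246244507853
want 79.42792692391475 25.951456383213632
```

```bash
python3 -c "
from h import *
print(manip.get_obs()['clock'],manip.hand_in())"
```

```text
the job is handed in; nothing more can be done
12.9833 None
```

I gripped the ball handle, swung the lamp about 90° to the left and tilted it down. It now points at the large pot, as near as I could measure. I then let go, backed the arm well clear and handed in at about 13 s. The pots were not touched, and the large pot measured in the same place afterwards.

**Aim:** two ways of measuring it disagreed slightly.

| | Azimuth | Downward tilt |
|---|---|---|
| From the gripped ball's path | about 80° | about 26° |
| From the final pictures | about 78.5° | about 25° |
| Wanted | 79.3–80.4° | 26–26.5° |

The error left is therefore about 1–1.5° at most. I judged that to be within measuring noise and did not correct it further.

**Checks that disagreed:**
- **Finger height:** the open fingertips stood about 25 mm higher than the stated tool point. I saw this in the pictures and lowered further before gripping.
- **Lamp middle:** the networks placed `lamp_eye` 4–6 mm too high at times, so I used the yoke pins and the ball's path instead.
- **Pot centre:** estimates from the rim and from the foot differ by about 5 mm in x, which is why the wanted azimuth is a range.

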